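Add the steel slotted mass to the bag scale's check hanger

ROBOT

A 6-joint arm with a two-finger parallel gripper is mounted at the origin on the work surface. World frame = base frame: x ahead of the robot, y to its left, z up, the work surface at z = 0. Lengths are in m, angles in rad, forces in N, time in s.
With the tool pointing down it reaches from about 0.3 to 0.85 m from the base axis. Payload 4.2 kg.
Tool frame: the origin (TCP) lies at the very end of the fingers, on their centre line; the grasp point (between the pads) lies behind it (arm.grip_point_offset is the z of the grasp point in the tool frame, in m); z points along the fingers, x is the direction in which the jaws open and shut, and the axes are right-handed (so a half turn about z gives the same grasp; the last joint's range is limited). The gripper opens to 91 mm and grips with 3 to 60 N. Pads are 32 mm wide; open, the fingers measure 118 mm over their backs; the gripper's body (76 mm by 178 mm) begins 60 mm behind the grasp point.
Start: joints at [1.115, 0.32, 1.565, -0, 1.257, -0.02], TCP at [0.243, 0.521, 0.214] pointing down, gripper open.
Joint ranges: [-3.11, 3.11], [-0.84, 2.01], [0.21, 2.61], [-1.34, 4.49], [0.05, 2.63], [-2.56, 2.56]. Speed limits (rad/s): [2.57, 2.57, 3.14, 3.14, 3.14, 3.14].

INTERFACE

Orientations are given as a rotation vector (axis times angle).
In Python, from bench import arm gives the robot as it stands.
- The arm moves only by the tool jog_arm, never from a script. Its argument "motion" is a list that holds one entry, the list of rows, each a list of 7 numbers: the shift along the world's x, y, z in cm, then the turn, a rotation vector about the world's x, y, z in degrees, then the finger opening in cm, from 0 to 9.12. A call has 1 to 12 rows; each row is the pose to reach, as a shift and turn from the pose commanded when the call began; what a row does not reach only later rows make up. A row lasts 1/10 s, in which the tool goes at most 50 mm and 8.59 degrees, less where a joint would pass 70% of its speed; a pose out of reach is approached as far as the arm can. A call with a gripper value outside its range is refused whole. The fingers move at their own pace and stop on an object; "newtons" is the grip in N (left out, the last holds). Time passes only in rows, so rows that repeat a pose let the fingers close. It gives the time, the measured TCP pose, the force and the opening at its end, in the units of the state.
- arm.observe(): the state, without advancing time (a new reading comes with each control period).
- arm.grab_frame(name): name is "scene" or "top"; returns the picture (420x560x3 uint8, red, green, blue); there is no depth.
- arm.get_calibration(name): a dict with "intrinsics" (3x3 intrinsics, pixels), "pose" (4x4, takes a point from camera to world coordinates). Camera axes: x right, y up, looking along -z (the intrinsics and any distortion apply to the point x, -y, -z); pixel columns grow to the right and rows downward; lengths in m; the calibration is good to about 2 mm. A picture is of the moment at which its call begins. get_calibration takes no time and is no camera call.
- arm.close_job(): hands the job in, once; it reports no verdict.
The state is a dict: "t": time; "joint_positions": joint angles; "dq": joint speeds; "effort": joint torques, N m; "ee_pos": TCP position; "orientation": TCP orientation; "force": force on the tool from outside, world axes, zero at the start; "wrist_torque": the same for the moment, N m; "gripper_width": finger opening in m.
Only numpy, scipy, OpenCV 4.12 (cv2) and the standard library are available. Lean on these libraries where they do the work, as an engineer would, in place of code of your own. Each camera call takes 0.05 s, during which the arm holds its last target. There are 200 camera calls.

TASK

The blood-bag scale is being checked with slotted masses: slide the steel slotted mass sideways onto the hanger stem, above the brass one that already hangs there, feeling gently for the stem until it sits fully home in the slot. Turn the steel mass so that its slot points about a quarter turn or more away from the brass mass's slot, without dragging the brass mass round with it, and let it down so that it nests on the brass mass and hangs there freely. The load cell is delicate, so do not push or lean hard on the hanger or arm, and leave the spare mass and the two bottles where they stand.

Things in the scene. Friction and masses are not known exactly. Their poses are not given: they have to be found in the camera images.
- steel_mass: the loose steel slotted mass to hang: grey disc, 60 mm diameter, 20 mm thick, about 0.4 kg, flat on the counter. Origin: centre of its underside; z up; x points out along the slot to its open mouth. Slot 8 mm wide, from a round end (4 mm radius about the disc's axis) to the rim, its last 9 mm flaring to a 24 mm mouth. Underneath, a round recess about the axis, 27 mm wide, 6 mm deep
- slot_mouth (a point): middle of the steel mass's slot mouth, at its rim: 30 mm from its axis along its x, 10 mm above its underside
- scale: white bench scale for blood bags, fixed: base plate 230 x 130 x 12 mm reaching 180 mm from the column towards the hanger, round column 148 mm high, display box behind. Origin: on the counter on the column's axis; z up; -x points to the hanger. A level arm 13 mm wide (18 mm near the column), 122 to 135 mm above the counter, runs along -x; a 4 mm nut tops its end over the stem
- stem_nominal (a point): where the stem would be with the arm squarely set: 130 mm from the column's axis, 81 mm up; axes as the scale's. Swivel and reach of the arm are clamped by hand: the true stem (vertical, 6 mm thick, clear from 66 to 122 mm above the counter) is up to 14 mm from here along x and 7 mm along y, and is not reported. It carries a 44 mm foot plate, 60 to 66 mm up
- brass_mass (a joint): slot direction of the brass mass already hung: rad, counter-clockwise from above, 0 = along the arm towards the column. Brass disc centred on the stem, 48 mm diameter, 66 to 81 mm above the counter; on top a round boss 24 mm wide, 5 mm high, which enters the steel mass's recess with 1.5 mm play all round. About 0.03 N m drags it round
- give_z (a joint): how far the hanger has sunk, m, from where it hangs with the brass mass alone: 1 mm per 5 N of load (sideways it gives 1 mm per 12 N). With the steel mass nested on it, the steel mass's underside comes to rest about 80 mm above the counter
- spare_mass: bystander: small brass slotted mass, 40 mm diameter, 11 mm thick, 0.1 kg, lying on the counter. Origin: centre of its underside
- amber_bottle: bystander: amber reagent bottle, 66 mm diameter, 155 mm high. Origin: centre of its underside
- wash_bottle: bystander: white wash bottle with a red cap and a bent spout, 60 mm diameter, 160 mm high. Origin: centre of its underside
Not all that is in view belongs to the job. Of the things that look like the steel_mass, take the one that is farthest to the robot's left at the start.

How it is judged:
At the end, for the whole second after the job is handed in: the steel mass hangs level and at rest on the check hanger, nested over the brass mass's boss with the stem home in its slot (underside 77 to 82.8 mm above the counter), and its slot points at least about 65 degrees away from the arm's direction towards the column, which is the brass slot's side (z of steel_mass in the frame of scale between 0.077 and 0.0828 m and x of steel_mass in the frame of scale between -0.15 and -0.11 m and y of steel_mass in the frame of scale between -0.012 and 0.012 m and angle between steel_mass's own z axis and vertical below 0.06 rad and (angle between the x axis of steel_mass and the x axis of scale, either way round above 1.12 rad or x of slot_mouth in the frame of scale below -0.1285 m) and contact force between steel_mass and scale above 2 N and linear speed of steel_mass below 0.02 m/s); the robot touches nothing.
It fails at once if the steel mass is pushed against the hanger, brass mass or arm with over 10 N (contact force between steel_mass and scale above 10 N).
It fails at once if the gripper pushes the hanger, arm or scale with over 10 N (contact force between any of the fingers, the arm and scale above 10 N).
It fails at once if the brass mass is dragged round so that its slot is over 0.4 rad off the arm's direction (value of joint brass_mass above 0.4 rad or value of joint brass_mass below -0.4 rad).
It fails at once if the spare mass or a bottle is moved by over 20 mm or tipped (distance of any of spare_mass, amber_bottle, wash_bottle from where it was at the start of the episode above 0.02 m or angle between any of amber_bottle, wash_bottle's own z axis and vertical above 0.4 rad).
It also fails if it takes over 61 s, if anything falls off the work surface, if the arm or the gripper's body presses on something with over 40 N, if the wrist force passes 120 N, or if a joint passes its speed limit or range.

## Working session

There is one attempt and no reset: what is moved stays moved. The work goes in short steps, Python scripts to look and compute and a tool call to move; the robot and the scene stay as the last step left them, time stands still between calls to the robot, and variables do not carry over. Pictures are saved under pics/ and viewed, about 8 in all and at most 12, crops included, and the job is handed in when it is done.

Besides the shell and the picture viewer there is one more tool, called after "Request:" as a command line: name --argument value ..., lists and objects as JSON in quotes. jog_arm: Moves the arm, as the interface text tells. Its arguments: {"type":"object","properties":{"motion":{"type":"array"},"newtons":{"type":"number"}},"required":["motion"]}

```bash
mkdir -p pics; ls; python3 - <<'E'
from bench import arm
import cv2,numpy as np
s=arm.observe();print({k:np.round(v,3) for k,v in s.items()},arm.grip_point_offset)
for n in("scene","top"):
    im=arm.grab_frame(n);cv2.imwrite(f"pics/{n}0.png",im[...,::-1])
    c=arm.get_calibration(n);print(n,c)
E
```

```text
pics
{'t': np.float64(0.0), 'joint_positions': array([ 1.115,  0.32 ,  1.566,  0.   ,  1.257, -0.02 ]), 'dq': array([-0.001,  0.001,  0.   , -0.001, -0.   , -0.001]), 'effort': array([ -0.   , -41.246, -23.197,   0.073,   0.046,  -0.   ]), 'ee_pos': array([0.242, 0.521, 0.213]), 'orientation': array([ 2.648e+00,  1.688e+00, -2.000e-03]), 'force': array([-0.142,  0.16 , -0.08 ]), 'wrist_torque': array([ 0.015,  0.041, -0.005]), 'gripper_width': np.float64(0.091)} -0.0188
scene {'intrinsics': array([[406.52366368,   0.        , 275.87439003],
       [  0.        , 406.52366368, 212.31587692],
       [  0.        ,   0.        ,   1.        ]]), 'pose': array([[-0.6951444 , -0.51653543,  0.49996541,  1.10286346],
       [ 0.71883043, -0.50676959,  0.47588591,  0.53448466],
       [ 0.00755533,  0.69019977,  0.72357943,  0.87211112],
       [ 0.        ,  0.        ,  0.        ,  1.        ]])}
top {'intrinsics': array([[448.46377003,   0.        , 282.12568971],
       [  0.        , 448.46377003, 215.65112775],
       [  0.        ,   0.        ,   1.        ]]), 'pose': array([[-2.28308235e-02,  9.82420383e-01, -1.85280719e-01,
         3.79047630e-01],
       [-9.99739343e-01, -2.24344862e-02,  4.23560542e-03,
        -2.84462767e-03],
       [ 4.46737349e-06,  1.85329126e-01,  9.82676506e-01,
         1.01503835e+00],
       [ 0.00000000e+00,  0.00000000e+00,  0.00000000e+00,
         1.00000000e+00]])}
```

View pics/scene0.png

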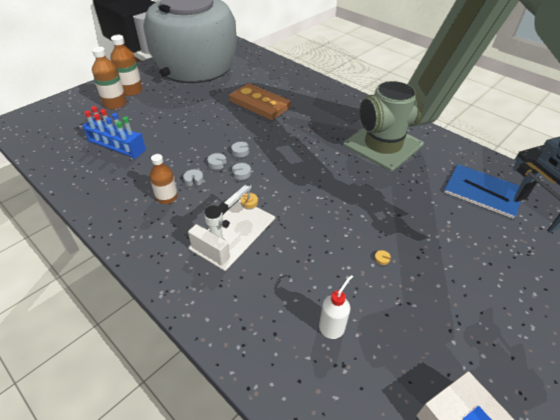

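View pics/top0.png

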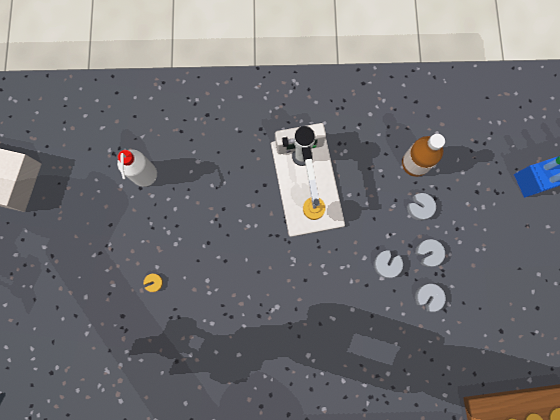

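The scene view shows the scale at (232,225), with the brass mass at (250,200), and four grey slotted discs. In the top view the candidate discs are at (423,206), (431,252), (389,264) and (431,297). Image left is +y (robot's left), so (389,264) fits the description. I'll confirm it in a crop and measure.

```bash
cat > h.py <<'E'
from bench import arm
import cv2,numpy as np
def ray(n,uv):
    c=arm.get_calibration(n);K=c["intrinsics"];P=c["pose"]
    d=np.linalg.inv(K)@[uv[0],uv[1],1];d=P[:3,:3]@(d*[1,-1,-1])
    return P[:3,3],d
def onz(n,uv,z):
    o,d=ray(n,uv);return o+d*(z-o[2])/d[2]
def proj(n,p):
    c=arm.get_calibration(n);P=c["pose"];q=P[:3,:3].T@(np.array(p)-P[:3,3]);q=c["intrinsics"]@(q*[1,-1,-1]);return q[:2]/q[2]
def crop(n,im,x0,y0,w,h,k):
    cv2.imwrite(n,cv2.resize(im[y0:y0+h,x0:x0+w,::-1],None,fx=k,fy=k,interpolation=cv2.INTER_CUBIC))
E
python3 - <<'E'
from h import *
im=cv2.imread("pics/top0.png");hsv=cv2.cvtColor(im,cv2.COLOR_BGR2HSV)
m=((hsv[...,2]>135)&(hsv[...,1]<50)).astype('u1')*255
m=cv2.morphologyEx(m,cv2.MORPH_OPEN,np.ones((2,2),'u1'))
for c in cv2.findContours(m,cv2.RETR_EXTERNAL,cv2.CHAIN_APPROX_NONE)[0]:
    a=cv2.contourArea(c)
    if a>250 and 120<c[:,0,1].mean()<330:
        (u,v),r=cv2.minEnclosingCircle(c);M=cv2.moments(c)
        p=onz("top",(u,v),.02);q=onz("top",(M['m10']/M['m00'],M['m01']/M['m00']),.02)
        print(a,(u,v),r,p.round(4),"slot dir deg",np.degrees(np.arctan2(*(p-q)[[1,0]])).round(1))
        if a>2000: 
            b=cv2.approxPolyDP(cv2.convexHull(c),4,True)[:,0];print([ (t.tolist(),onz("top",t.astype(float),.012).round(4)[:2].tolist()) for t in b])
# brass boss & spare
m=cv2.inRange(hsv,(15,120,100),(32,255,255))
for c in cv2.findContours(m,cv2.RETR_EXTERNAL,cv2.CHAIN_APPROX_NONE)[0]:
    if cv2.contourArea(c)>60:
        (u,v),r=cv2.minEnclosingCircle(c);print("brass",(u,v),r,onz("top",(u,v),.081).round(4),onz("top",(u,v),.011).round(4))
crop("pics/c1.png",im[...,::-1],260,115,190,200,3)
s=cv2.imread("pics/scene0.png");cv2.imwrite("pics/dummy.png",s)
a=cv2.resize(im[115:315,260:450],None,fx=2.9,fy=2.9,interpolation=2)[:580]
cv2.imwrite("pics/c1.png",a)
E
```

```text
512.0 (431.82025146484375, 298.524169921875) 14.394369125366211 [ 0.3752 -0.3295  0.02  ] slot dir deg 142.0
489.5 (389.544677734375, 264.8491516113281) 14.081124305725098 [ 0.4505 -0.2422  0.02  ] slot dir deg -41.3
470.0 (431.8793029785156, 253.29310607910156) 13.939523696899414 [ 0.4739 -0.338   0.02  ] slot dir deg 117.6
451.5 (423.1400146484375, 206.86000061035156) 13.510052680969238 [ 0.5796 -0.3271  0.02  ] slot dir deg 65.2
446.5 (134.2857208251953, 168.57142639160156) 19.05961799621582 [0.6848 0.3308 0.02  ] slot dir deg -137.8
907.5 (7.392473220825195, 178.03762817382812) 28.995914459228516 [0.6688 0.621  0.02  ] slot dir deg 162.8
4679.0 (307.9355773925781, 181.30859375) 58.20960998535156 [ 0.6454 -0.0681  0.02  ] slot dir deg -2.2
[([298, 128], [0.778, -0.0495]), ([327, 141], [0.7442, -0.1167]), ([345, 226], [0.5411, -0.1491]), ([291, 237], [0.5187, -0.0261]), ([272, 143], [0.7422, 0.0126]), ([277, 132], [0.7692, 0.0003])]
brass (534.0, 418.0) 8.062357902526855 [ 0.1418 -0.4895  0.081 ] [ 0.124 -0.526  0.011]
brass (554.0, 413.5) 7.43313455581665 [ 0.1492 -0.5297  0.081 ] [ 0.1319 -0.5692  0.011 ]
brass (152.6875, 282.5) 9.452488899230957 [0.421  0.2631 0.081 ] [0.4242 0.283  0.011 ]
brass (313.7950744628906, 208.04098510742188) 11.30994701385498 [ 0.5701 -0.0746  0.081 ] [ 0.5844 -0.0799  0.011 ]
brass (425.7749938964844, 152.1999969482422) 15.36208438873291 [ 0.6886 -0.3228  0.081 ] [ 0.7118 -0.3468  0.011 ]
```

View pics/c1.png

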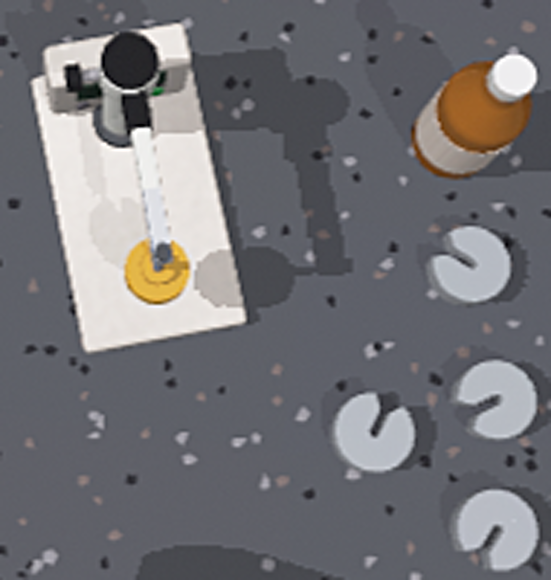

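The crop confirms four equal discs. The target at crop (375,432), i.e. px (389,264), is the farthest left, with its slot pointing up and slightly right (about -17° in world). The brass mass is at crop (157,270), the arm runs up to the column, and the nut is at about crop (163,253). Next I'll refine the slot angle and stem.

```bash
python3 - <<'E'
from h import *
im=cv2.imread("pics/top0.png");g=cv2.cvtColor(im,cv2.COLOR_BGR2GRAY).astype('f4')
# circle fit: hull of disc blob in world plane
m=(g>140).astype('u1')*255
for c in cv2.findContours(m,cv2.RETR_EXTERNAL,cv2.CHAIN_APPROX_NONE)[0]:
    if cv2.contourArea(c)>250 and cv2.pointPolygonTest(c,(384,270),False)>0:
        w=np.array([onz("top",p.astype(float),.02)[:2] for p in cv2.convexHull(c)[:,0]])
        A=np.c_[2*w,np.ones(len(w))];s=np.linalg.lstsq(A,(w**2).sum(1),rcond=None)[0];print("fit",s[:2],np.sqrt(s[2]+s[:2]@s[:2]))
        ctr=s[:2]
for r in(.012,.016,.020):
    a=np.radians(np.arange(0,360,3));v=[]
    for t in a:
        u=proj("top",[ctr[0]+r*np.cos(t),ctr[1]+r*np.sin(t),.02]);v.append(cv2.getRectSubPix(g,(1,1),tuple(map(float,u)))[0,0])
    v=np.array(v);wt=np.clip(np.median(v)-15-v,0,None);print(r,np.degrees(np.angle((wt*np.exp(1j*a)).sum())))
# spare size: crop of both views around hanger
s=cv2.imread("pics/scene0.png")
a=cv2.resize(im[150:250,265:355],None,fx=4.4,fy=5.5,interpolation=2)
b=cv2.resize(s[170:270,185:280],None,fx=4.2,fy=5.5,interpolation=2)
a=cv2.resize(im[150:230,290:350],None,fx=6.5,fy=6.5,interpolation=2);b=cv2.resize(s[175:255,200:260],None,fx=6.5,fy=6.5,interpolation=2)
cv2.imwrite("pics/c2.png",np.hstack([a,b]))
E
```

```text
fit [ 0.45327697 -0.24006874] 0.029802179404368353
0.012 -29.540392056199476
0.016 -29.351859688029705
0.02 -29.184567937497146
```

View pics/c2.png

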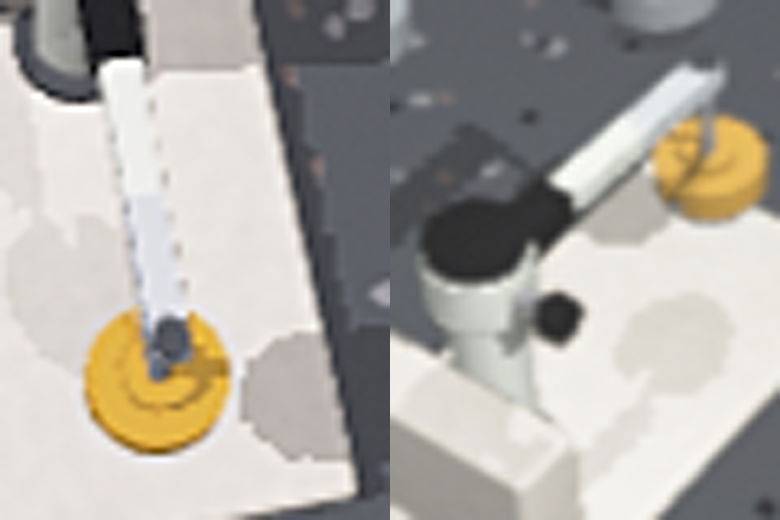

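The crop's left half shows the nut at top px (316.5,201.5) and the stem foot on the boss at (314.2,207.2). The right half shows the stem foot at scene px (249,198). I'll cast these to points.

```bash
python3 - <<'E'
from h import *
print("nut top",onz("top",(316.5,201.5),.139),"stem base top",onz("top",(314.2,207.2),.086),"scene base",onz("scene",(248.9,198.1),.086),"nut scene",onz("scene",(249.5,185.8),.137))
im=cv2.imread("pics/top0.png");hsv=cv2.cvtColor(im,cv2.COLOR_BGR2HSV)
m=cv2.inRange(hsv[150:250,290:340],(15,120,60),(32,255,255))
c=max(cv2.findContours(m,cv2.RETR_EXTERNAL,cv2.CHAIN_APPROX_NONE)[0],key=cv2.contourArea)+[290,150]
w=np.array([onz("top",p.astype(float),.081)[:2] for p in cv2.convexHull(c)[:,0]]);w=w[w[:,0]<.575]
s=np.linalg.lstsq(np.c_[2*w,np.ones(len(w))],(w**2).sum(1),rcond=None)[0];print("brass",s[:2],np.sqrt(s[2]+s[:2]@s[:2]))
print("arm mid near column", onz("top",(290+123/6.5,150+65/6.5),.135), "end",onz("top",(290+165/6.5,150+310/6.5),.135))
E
```

```text
nut top [ 0.57144291 -0.07600048  0.139     ] stem base top [ 0.57085585 -0.0751045   0.086     ] scene base [ 0.57286734 -0.07345669  0.086     ] nut scene [ 0.57397218 -0.06695871  0.137     ]
brass [ 0.56845679 -0.07378629] 0.022307327483403777
arm mid near column [ 0.65949599 -0.0640624   0.135     ] end [ 0.58021136 -0.07438125  0.135     ]
```

Request:
jog_arm --motion '[[[2,-5,0,0,0,-8,9.1],[4,-10,0,0,0,-16,9.1],[6,-15,0,0,0,-24,9.1],[8,-20,0,0,0,-32,9.1],[10,-25,0,0,0,-40,8.5],[12,-30,0,0,0,-48,8.0],[14,-35,0,0,0,-56,7.7],[16,-40,0,0,0,-64,7.7],[17,-45,0,0,0,-72,7.7],[18,-50,0,0,0,-80,7.7],[19,-55,0,0,0,-88,7.7],[20,-60,0,0,0,-96,7.7]]]'

```text
t: 1.3
ee_pos: [0.4357, -0.047, 0.2139]
orientation: [-3.025, 0.848, 0.0]
force: [0.8, 0.2, 0.7]
gripper_width: 0.0771
```

Request:
jog_arm --motion '[[[0.2,-3.5,-1,0,0,-8,7.7],[0.5,-7,-3,0,0,-16,7.7],[0.7,-10,-6,0,0,-24,7.7],[1,-13,-9,0,0,-32,7.7],[1,-15,-12,0,0,-40,7.7],[1,-16.1,-14.5,0,0,-48,7.7],[1,-16.1,-15.5,0,0,-48,7.7],[1,-16.1,-15.5,0,0,-48,7.7],[1,-16.1,-15.5,0,0,-48,7.7]]]'

```text
t: 2.2
ee_pos: [0.4464, -0.2056, 0.0597]
orientation: [-2.427, 1.994, -0.001]
force: [1.1, -0.3, 0.5]
gripper_width: 0.0773
```

```bash
python3 - <<'E'
from h import *
im=arm.grab_frame("top");s=arm.grab_frame("scene")
print(arm.observe()["ee_pos"],arm.observe()["orientation"])
a=cv2.resize(im[180:300,340:440,::-1],None,fx=4,fy=4,interpolation=2)
u=proj("scene",[.453,-.24,.02]).astype(int);print(u)
b=cv2.resize(s[u[1]-60:u[1]+60,u[0]-50:u[0]+50,::-1],None,fx=4,fy=4,interpolation=2)
cv2.imwrite("pics/c3.png",np.hstack([a,b]))
E
```

```text
[ 0.44680118 -0.20576439  0.06031499] [-2.42637884  1.99457625 -0.00412349]
[241 168]
```

View pics/c3.png

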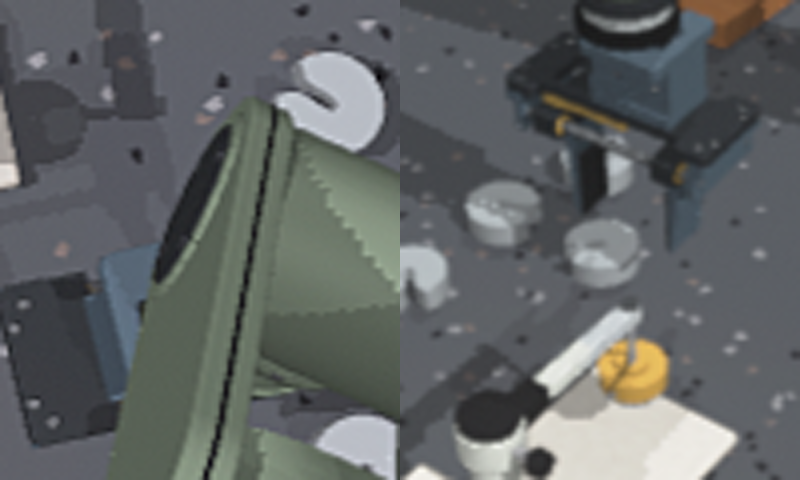

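The fingers are at scene crop (590,180) and (685,220), and the target disc at (603,250) matches its projection. The arm stopped 34 mm short in y, so I'll correct that and descend.

Request:
jog_arm --motion '[[[0.65,-1.7,0,0,0,0,7.7],[0.65,-3.4,0,0,0,0,7.7],[0.65,-3.4,0,0,0,0,7.7],[0.65,-3.4,-1.5,0,0,0,7.7],[0.65,-3.4,-3,0,0,0,7.7],[0.65,-3.4,-4.5,0,0,0,7.7],[0.65,-3.4,-5.5,0,0,0,7.7],[0.65,-3.4,-5.5,0,0,0,7.7],[0.65,-3.4,-5.5,0,0,0,7.7]]]'

```text
t: 3.2
ee_pos: [0.4525, -0.2403, 0.0041]
orientation: [-2.424, 1.998, -0.0]
force: [-0.2, 0.0, 0.9]
gripper_width: 0.0772
```

Request:
jog_arm --motion '[[[0,0,0,0,0,0,5.5],[0,0,0,0,0,0,5.5],[0,0,0,0,0,0,5.5],[0,0,0,0,0,0,5.5],[0,0,0,0,0,0,5.5],[0,0,0,0,0,0,5.5],[0,0,0.5,0,0,0,5.5],[0,0,1.5,0,0,0,5.5],[0,0,3,0,0,0,5.5],[0,0,5,0,0,0,5.5],[0,0,7,0,0,0,5.5],[0,0,9,0,0,0,5.5]]]' --newtons 40

```text
t: 4.4
ee_pos: [0.4515, -0.2393, 0.0946]
orientation: [2.425, -1.998, -0.003]
force: [0.1, -0.9, -4.3]
gripper_width: 0.0587
```

Request:
jog_arm --motion '[[[0,1.5,0.4,0,0,4,5.5],[0,4,0.4,0,0,10,5.5],[0.5,7,0.4,0,0,17,5.5],[1.5,10,0.4,0,0,24,5.5],[3,13,0.4,0,0,30,5.5],[5,15,0.4,0,0,35,5.5],[6,15.7,0.4,0,0,37,5.5],[6.5,15.7,0.4,0,0,37,5.5],[6.5,15.7,0.4,0,0,37,5.5]]]'

```text
t: 5.3
ee_pos: [0.5173, -0.0835, 0.0978]
orientation: [2.932, -1.126, -0.001]
force: [-0.9, 0.2, -3.6]
gripper_width: 0.0592
```

```bash
python3 - <<'E'
from h import *
im=arm.grab_frame("top");s=arm.grab_frame("scene")
o=arm.observe();print({k:np.round(o[k],4) for k in("ee_pos","orientation","force","wrist_torque","gripper_width")})
a=cv2.resize(im[150:270,270:370,::-1],None,fx=4,fy=4,interpolation=2)
b=cv2.resize(s[140:260,200:300,::-1],None,fx=4,fy=4,interpolation=2)
cv2.imwrite("pics/c4.png",np.hstack([a,b]))
E
```

```text
{'ee_pos': array([ 0.5163, -0.0839,  0.0977]), 'orientation': array([ 2.9316e+00, -1.1273e+00, -2.3000e-03]), 'force': array([ 0.052 ,  0.1889, -4.6809]), 'wrist_torque': array([-0.1068,  0.0962,  0.0612]), 'gripper_width': np.float64(0.059)}
```

View pics/c4.png

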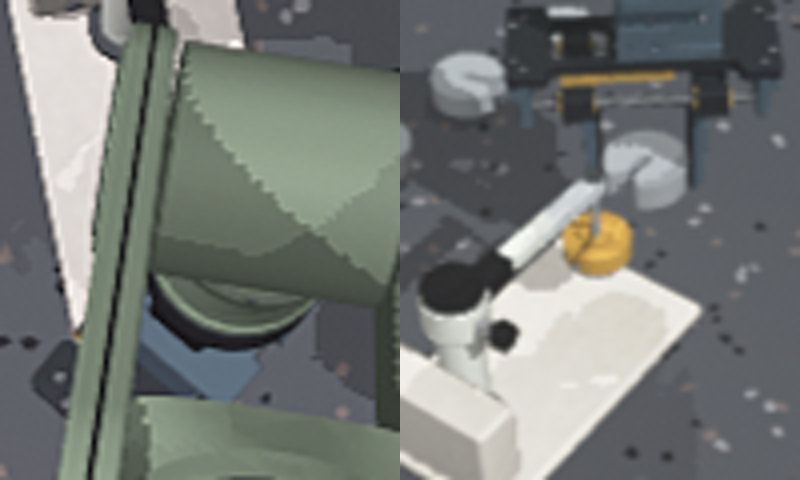

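The scene half shows the mass held with its slot opening toward the stem: mouth near crop (625,170), slot end near (655,150). Quick numeric check of the slot direction.

```bash
python3 - <<'E'
from h import *
s=cv2.imread("pics/c4.png")
c=np.array([.5163,-.0839])
f=lambda p:(proj("scene",p)-[200,140])*4+[400,0]
for a in(-10,0,8,16,30):
    t=np.radians(a);d=np.array([np.cos(t),np.sin(t)]);print(a,[f([*(c+r*d),.1137]).round(0) for r in(0,.015,.03)])
print("stem",f([.571,-.0752,.1]))
g=cv2.cvtColor(s,cv2.COLOR_BGR2GRAY).astype('f4')
for r in(.012,.016,.02,.024):
    A=np.radians(np.arange(-90,91,5));v=[cv2.getRectSubPix(g,(3,3),tuple(map(float,f([c[0]+r*np.cos(t),c[1]+r*np.sin(t),.1137])))).mean() for t in A]
    print(r,np.array(v).astype(int).tolist())
E
```

```text
-10 [array([643., 156.]), array([625., 165.]), array([607., 173.])]
0 [array([643., 156.]), array([627., 167.]), array([612., 177.])]
8 [array([643., 156.]), array([630., 168.]), array([616., 180.])]
16 [array([643., 156.]), array([632., 169.]), array([621., 182.])]
30 [array([643., 156.]), array([637., 170.]), array([631., 185.])]
stem [595.00997904 215.18211564]
0.012 [183, 186, 190, 192, 193, 192, 192, 192, 192, 192, 192, 192, 192, 191, 191, 190, 188, 184, 177, 168, 156, 145, 137, 133, 135, 142, 152, 163, 171, 178, 183, 186, 189, 190, 190, 191, 192]
0.016 [165, 176, 184, 190, 192, 193, 192, 192, 192, 192, 192, 192, 192, 192, 192, 192, 191, 188, 182, 173, 158, 139, 125, 123, 137, 159, 177, 189, 193, 194, 194, 194, 193, 193, 193, 192, 192]
0.02 [159, 166, 168, 173, 183, 191, 194, 193, 192, 192, 191, 192, 192, 192, 192, 192, 191, 188, 180, 171, 157, 138, 122, 124, 147, 176, 192, 195, 192, 191, 191, 192, 192, 191, 188, 186, 187]
0.024 [138, 141, 151, 165, 181, 187, 188, 188, 189, 188, 188, 189, 191, 194, 194, 192, 186, 179, 169, 160, 155, 149, 128, 118, 137, 167, 187, 187, 182, 180, 182, 184, 184, 180, 174, 171, 172]
```

```bash
python3 - <<'E'
from h import *
def rect(n,im,c,z,R=.045,N=360):
    q=np.float32([[c[0]+sx*R,c[1]+sy*R] for sx,sy in((1,1),(1,-1),(-1,-1),(-1,1))])
    src=np.float32([proj(n,[*p,z]) for p in q]);dst=np.float32([[0,0],[N,0],[N,N],[0,N]])
    return cv2.warpPerspective(im,cv2.getPerspectiveTransform(src,dst),(N,N),flags=cv2.INTER_CUBIC)
s=arm.grab_frame("scene")[...,::-1]
a=rect("top",cv2.imread("pics/top0.png"),(.4533,-.2401),.02)
b=rect("scene",s,(.5163,-.0839),.1137)
for w in(a,b): cv2.circle(w,(180,180),120,(0,0,255),1);cv2.circle(w,(180,180),2,(0,0,255),-1)
cv2.imwrite("pics/c5.png",np.hstack([a,b]))
E
```

```text
(no output)
```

View pics/c5.png

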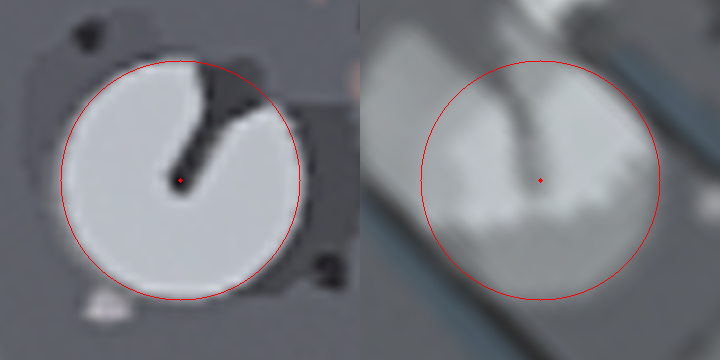

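The left crop confirms the initial slot at -29° with the centre right on the mark. The right crop shows the slot's narrow part from (535,185) to (523,115), about +9°, heading for the stem. I'll advance to the mouth, then creep.

Request:
jog_arm --motion '[[[0.5,0.08,0,0,0,0,5.5],[1,0.16,0,0,0,0,5.5],[1.5,0.24,0,0,0,0,5.5],[2,0.32,0,0,0,0,5.5],[2.4,0.38,0,0,0,0,5.5],[2.7,0.43,0,0,0,0,5.5],[2.9,0.46,0,0,0,0,5.5],[3,0.475,0,0,0,0,5.5],[3,0.475,0,0,0,0,5.5],[3,0.475,0,0,0,0,5.5],[3,0.475,0,0,0,0,5.5]]]'

```text
t: 6.55
ee_pos: [0.5472, -0.0783, 0.098]
orientation: [2.933, -1.125, -0.0]
force: [0.2, -0.0, -3.2]
gripper_width: 0.0588
```

```bash
python3 - <<'E'
from h import *
F=[]
for i in range(4):
    o=arm.observe();F.append(np.r_[o["force"],o["wrist_torque"]]);arm.grab_frame("top")
print(np.round(F,2),o["ee_pos"],o["t"])
E
```

```text
[[ 0.18 -0.03 -3.23 -0.08  0.14 -0.06]
 [-0.24 -0.4  -3.98 -0.08  0.1   0.05]
 [ 0.26 -0.09 -3.8  -0.05  0.08 -0.02]
 [-0.26 -0.81 -4.05 -0.09  0.08 -0.01]] [ 0.54727951 -0.07829766  0.09803986] 6.7
```

Request:
jog_arm --motion '[[[0.05,0.008,0,0,0,0,5.5],[0.1,0.016,0,0,0,0,5.5],[0.15,0.024,0,0,0,0,5.5],[0.2,0.032,0,0,0,0,5.5],[0.2,0.032,0,0,0,0,5.5]]]'

```text
t: 7.25
ee_pos: [0.5495, -0.078, 0.098]
orientation: [-2.933, 1.125, -0.0]
force: [0.1, 0.5, -4.0]
gripper_width: 0.0592
```

Request:
jog_arm --motion '[[[0.05,0.008,0,0,0,0,5.5],[0.1,0.016,0,0,0,0,5.5],[0.15,0.024,0,0,0,0,5.5],[0.2,0.032,0,0,0,0,5.5],[0.2,0.032,0,0,0,0,5.5]]]'

```text
t: 7.75
ee_pos: [0.5514, -0.078, 0.098]
orientation: [2.933, -1.124, 0.0]
force: [0.1, -1.7, -3.6]
gripper_width: 0.0591
```

Request:
jog_arm --motion '[[[0.05,0.008,0,0,0,0,5.5],[0.1,0.016,0,0,0,0,5.5],[0.15,0.024,0,0,0,0,5.5],[0.2,0.032,0,0,0,0,5.5],[0.2,0.032,0,0,0,0,5.5]]]'

```text
t: 8.25
ee_pos: [0.5548, -0.0779, 0.0984]
orientation: [-2.933, 1.125, -0.005]
force: [2.3, -4.7, -3.9]
gripper_width: 0.0589
```

Stem is felt on the +y flank (fy -4.7 N), so I'll shift toward -y by 1.4 mm.

Request:
jog_arm --motion '[[[0.01,-0.07,0,0,0,0,5.5],[0.02,-0.14,0,0,0,0,5.5],[0.02,-0.14,0,0,0,0,5.5]]]'

```text
t: 8.55
ee_pos: [0.5534, -0.0784, 0.0979]
orientation: [-2.933, 1.125, 0.001]
force: [0.4, -1.5, -3.3]
gripper_width: 0.0591
```

Request:
jog_arm --motion '[[[0.05,0.008,0,0,0,0,5.5],[0.1,0.016,0,0,0,0,5.5],[0.1,0.016,0,0,0,0,5.5]]]'

```text
t: 8.85
ee_pos: [0.5543, -0.0784, 0.0978]
orientation: [-2.933, 1.125, 0.001]
force: [0.7, -1.4, -4.1]
gripper_width: 0.0587
```

Request:
jog_arm --motion '[[[0.01,-0.08,0,0,0,0,5.5],[0.06,-0.072,0,0,0,0,5.5],[0.11,-0.064,0,0,0,0,5.5],[0.16,-0.056,0,0,0,0,5.5],[0.21,-0.048,0,0,0,0,5.5],[0.21,-0.048,0,0,0,0,5.5]]]'

```text
t: 9.45
ee_pos: [0.5567, -0.0789, 0.0979]
orientation: [-2.933, 1.125, 0.0]
force: [0.3, 0.0, -4.6]
gripper_width: 0.059
```

Request:
jog_arm --motion '[[[0.05,0.008,0,0,0,0,5.5],[0.1,0.016,0,0,0,0,5.5],[0.15,0.024,0,0,0,0,5.5],[0.2,0.032,0,0,0,0,5.5],[0.2,0.032,0,0,0,0,5.5]]]'

```text
t: 9.95
ee_pos: [0.5588, -0.0787, 0.098]
orientation: [2.933, -1.125, 0.0]
force: [-0.7, -0.3, -2.7]
gripper_width: 0.0591
```

Request:
jog_arm --motion '[[[0.1,0.016,0,0,0,0,5.5],[0.2,0.032,0,0,0,0,5.5],[0.3,0.048,0,0,0,0,5.5],[0.3,0.048,0,0,0,0,5.5]]]'

```text
t: 10.35
ee_pos: [0.5619, -0.0782, 0.098]
orientation: [-2.933, 1.125, -0.001]
force: [-0.2, -0.2, -3.9]
gripper_width: 0.059
```

Request:
jog_arm --motion '[[[0.1,0.016,0,0,0,0,5.5],[0.2,0.032,0,0,0,0,5.5],[0.3,0.048,0,0,0,0,5.5],[0.3,0.048,0,0,0,0,5.5]]]'

```text
t: 10.75
ee_pos: [0.5648, -0.0777, 0.098]
orientation: [-2.933, 1.125, -0.0]
force: [0.5, 0.0, -4.1]
gripper_width: 0.0589
```

Request:
jog_arm --motion '[[[0.05,0.008,0,0,0,0,5.5],[0.1,0.016,0,0,0,0,5.5],[0.15,0.024,0,0,0,0,5.5],[0.2,0.032,0,0,0,0,5.5],[0.2,0.032,0,0,0,0,5.5]]]'

```text
t: 11.25
ee_pos: [0.5667, -0.0774, 0.098]
orientation: [2.933, -1.125, 0.0]
force: [0.5, -0.3, -3.4]
gripper_width: 0.0591
```

Request:
jog_arm --motion '[[[0.05,0.008,0,0,0,0,5.5],[0.1,0.016,0,0,0,0,5.5],[0.1,0.016,0,0,0,0,5.5]]]'

```text
t: 11.55
ee_pos: [0.5678, -0.0773, 0.098]
orientation: [-2.933, 1.125, -0.0]
force: [0.6, -0.4, -3.0]
gripper_width: 0.0597
```

Request:
jog_arm --motion '[[[0.05,0.008,0,0,0,0,5.5],[0.05,0.008,0,0,0,0,5.5]]]'

```text
t: 11.75
ee_pos: [0.5682, -0.0772, 0.098]
orientation: [-2.933, 1.125, -0.0]
force: [-0.2, 0.5, -3.5]
gripper_width: 0.0587
```

Request:
jog_arm --motion '[[[0.05,0.008,0,0,0,0,5.5],[0.05,0.008,0,0,0,0,5.5]]]'

```text
t: 11.95
ee_pos: [0.5687, -0.0771, 0.098]
orientation: [2.933, -1.125, 0.0]
force: [-0.2, -0.0, -3.7]
gripper_width: 0.0589
```

Request:
jog_arm --motion '[[[0.05,0.008,0,0,0,0,5.5],[0.1,0.016,0,0,0,0,5.5],[0.1,0.016,0,0,0,0,5.5]]]'

```text
t: 12.25
ee_pos: [0.5698, -0.077, 0.098]
orientation: [2.933, -1.125, 0.0]
force: [-0.3, 0.1, -3.0]
gripper_width: 0.0591
```

Request:
jog_arm --motion '[[[0.05,0.008,0,0,0,0,5.5],[0.05,0.008,0,0,0,0,5.5]]]'

```text
t: 12.45
ee_pos: [0.5702, -0.0769, 0.098]
orientation: [-2.933, 1.125, -0.0]
force: [-0.5, 0.2, -4.2]
gripper_width: 0.0588
```

Request:
jog_arm --motion '[[[0.05,0.008,0,0,0,0,5.5],[0.05,0.008,0,0,0,0,5.5]]]'

```text
t: 12.65
ee_pos: [0.5707, -0.0768, 0.098]
orientation: [2.933, -1.125, 0.0]
force: [-0.1, -0.6, -2.8]
gripper_width: 0.0589
```

Request:
jog_arm --motion '[[[0.05,0.008,0,0,0,0,5.5],[0.05,0.008,0,0,0,0,5.5]]]'

```text
t: 12.85
ee_pos: [0.5712, -0.0767, 0.098]
orientation: [2.933, -1.125, 0.0]
force: [0.4, 0.6, -3.9]
gripper_width: 0.0588
```

Request:
jog_arm --motion '[[[0.05,0.008,0,0,0,0,5.5],[0.05,0.008,0,0,0,0,5.5]]]'

```text
t: 13.05
ee_pos: [0.5717, -0.0766, 0.098]
orientation: [2.933, -1.125, 0.0]
force: [-0.2, -0.1, -4.1]
gripper_width: 0.059
```

Request:
jog_arm --motion '[[[0.04,0.006,0,0,0,0,5.5],[0.04,0.006,0,0,0,0,5.5]]]'

```text
t: 13.25
ee_pos: [0.5721, -0.0766, 0.098]
orientation: [-2.933, 1.125, -0.0]
force: [0.4, 0.8, -4.3]
gripper_width: 0.0591
```

Request:
jog_arm --motion '[[[0.04,0.006,0,0,0,0,5.5],[0.04,0.006,0,0,0,0,5.5]]]'

```text
t: 13.45
ee_pos: [0.5725, -0.0765, 0.098]
orientation: [-2.933, 1.125, -0.0]
force: [-0.2, -0.5, -3.6]
gripper_width: 0.0588
```

Request:
jog_arm --motion '[[[0.04,0.006,0,0,0,0,5.5],[0.04,0.006,0,0,0,0,5.5]]]'

```text
t: 13.65
ee_pos: [0.5727, -0.0765, 0.0979]
orientation: [2.933, -1.125, -0.001]
force: [-0.4, -0.1, -3.9]
gripper_width: 0.0589
```

Request:
jog_arm --motion '[[[0.04,0.006,0,0,0,0,5.5],[0.04,0.006,0,0,0,0,5.5]]]'

```text
t: 13.85
ee_pos: [0.5728, -0.0765, 0.0978]
orientation: [2.933, -1.125, -0.001]
force: [-0.6, -0.8, -4.3]
gripper_width: 0.0592
```

Request:
jog_arm --motion '[[[0.04,0.006,0,0,0,0,5.5],[0.04,0.006,0,0,0,0,5.5],[0.04,0.006,0,0,0,0,5.5]]]'

```text
t: 14.15
ee_pos: [0.5731, -0.0765, 0.0978]
orientation: [2.933, -1.125, -0.002]
force: [-2.7, -1.1, -4.2]
gripper_width: 0.0589
```

```bash
python3 - <<'E'
from h import *
F=[]
for i in range(6):
    o=arm.observe();F.append(np.r_[o["force"],o["wrist_torque"]]);s=arm.grab_frame("scene")
print(np.mean(F,0).round(2),o["ee_pos"],o["t"])
cv2.imwrite("pics/s6.png",s[...,::-1])
b=cv2.resize(s[140:260,200:300,::-1],None,fx=5,fy=5,interpolation=2)
cv2.imwrite("pics/c6.png",b)
E
```

```text
[-2.83 -1.47 -4.07 -0.39  0.68  0.01] [ 0.57316244 -0.07640926  0.09781447] 14.4
```

View pics/c6.png

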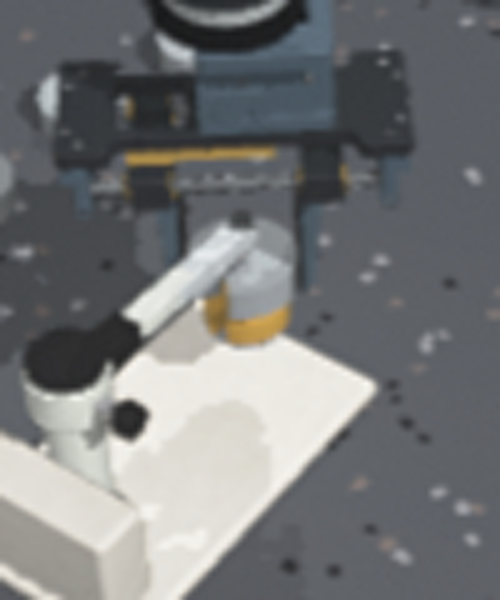

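The mass is home on the stem: the image shows it under the nut, above the brass, and the contact force is about 3 N. I'll back off about 1.2 mm to centre it in the play, then turn in steps while watching the force.

Request:
jog_arm --motion '[[[-0.05,-0.03,0,0,0,0,5.5],[-0.11,-0.055,0,0,0,0,5.5],[-0.11,-0.055,0,0,0,-4,5.5],[-0.11,-0.055,0,0,0,-8,5.5],[-0.11,-0.055,0,0,0,-12,5.5],[-0.11,-0.055,0,0,0,-16,5.5],[-0.11,-0.055,0,0,0,-16,5.5]]]'

```text
t: 15.15
ee_pos: [0.5729, -0.0766, 0.0981]
orientation: [-2.747, 1.522, -0.001]
force: [-2.9, -0.4, -4.4]
gripper_width: 0.0591
```

Request:
jog_arm --motion '[[[0,0,0,0,0,-4,5.5],[0,0,0,0,0,-8,5.5],[0,0,0,0,0,-12,5.5],[0,0,0,0,0,-12,5.5]]]'

```text
t: 15.55
ee_pos: [0.5729, -0.0767, 0.0981]
orientation: [-2.575, 1.799, -0.001]
force: [-3.1, -0.1, -3.6]
gripper_width: 0.0591
```

Request:
jog_arm --motion '[[[-0.06,0,0,0,0,0,5.5],[-0.12,0,0,0,0,0,5.5],[-0.12,0,0,0,0,0,5.5]]]'

```text
t: 15.85
ee_pos: [0.5721, -0.0769, 0.0983]
orientation: [-2.574, 1.8, -0.002]
force: [-0.5, -0.5, -2.4]
gripper_width: 0.0588
```

Request:
jog_arm --motion '[[[-0.06,0,0,0,0,0,5.5],[-0.06,0,0,0,0,-4,5.5],[-0.06,0,0,0,0,-8,5.5],[-0.06,0,0,0,0,-12,5.5],[-0.06,0,0,0,0,-16,5.5],[-0.06,0,0,0,0,-16,5.5]]]'

```text
t: 16.45
ee_pos: [0.571, -0.0769, 0.0981]
orientation: [-2.298, 2.141, -0.001]
force: [0.1, 0.0, -3.4]
gripper_width: 0.0593
```

Request:
jog_arm --motion '[[[0,0,0,0,0,-4,5.5],[0,0,0,0,0,-8,5.5],[0,0,0,0,0,-12,5.5],[0,0,0,0,0,-12,5.5]]]'

```text
t: 16.85
ee_pos: [0.5709, -0.0769, 0.098]
orientation: [-2.064, 2.369, -0.001]
force: [0.0, 0.3, -3.6]
gripper_width: 0.0589
```

Request:
jog_arm --motion '[[[0,0,0,0,0,-4,5.5],[0,0,0,0,0,-8,5.5],[0,0,0,0,0,-12,5.5],[0,0,0,0,0,-12,5.5]]]'

```text
t: 17.25
ee_pos: [0.5709, -0.0769, 0.098]
orientation: [-1.806, 2.571, -0.0]
force: [0.1, 0.4, -4.1]
gripper_width: 0.0588
```

Request:
jog_arm --motion '[[[0,0,0,0,0,-4,5.5],[0,0,0,0,0,-8,5.5],[0,0,0,0,0,-12,5.5],[0,0,0,0,0,-12,5.5],[0,0,0,0,0,-12,5.5]]]'

```text
t: 17.75
ee_pos: [0.5709, -0.0768, 0.098]
orientation: [-1.528, 2.745, -0.0]
force: [1.0, 0.7, -3.9]
gripper_width: 0.0591
```

```bash
python3 - <<'E'
from h import *
F=[]
for i in range(4):
    o=arm.observe();F.append(np.r_[o["force"],o["wrist_torque"]]);s=arm.grab_frame("scene")
print(np.mean(F,0).round(2),o["ee_pos"],o["orientation"],o["t"])
E
```

```text
[ 0.43  0.27 -3.81  0.07  0.11  0.03] [ 0.57085265 -0.07683021  0.09801223] [-1.52584420e+00  2.74597128e+00 -1.37808868e-04] 17.9
```

Request:
jog_arm --motion '[[[0.01,-0.04,0,0,0,0,5.5],[0.02,-0.08,0,0,0,0,5.5],[0.02,-0.08,0,0,0,0,5.5]]]'

```text
t: 18.25
ee_pos: [0.571, -0.0773, 0.098]
orientation: [-1.524, 2.747, 0.001]
force: [0.1, 2.3, -3.7]
gripper_width: 0.0592
```

Request:
jog_arm --motion '[[[0.01,-0.04,0,0,0,0,5.5],[0.01,-0.04,0,0,0,0,5.5]]]'

```text
t: 18.45
ee_pos: [0.571, -0.0776, 0.0979]
orientation: [-1.523, 2.747, 0.001]
force: [0.4, 3.9, -3.5]
gripper_width: 0.059
```

Request:
jog_arm --motion '[[[0.01,-0.04,0,0,0,0,5.5],[0.01,-0.04,0,0,0,0,5.5]]]'

```text
t: 18.65
ee_pos: [0.5711, -0.0778, 0.0979]
orientation: [-1.523, 2.747, 0.002]
force: [1.2, 5.7, -4.3]
gripper_width: 0.0587
```

Request:
jog_arm --motion '[[[-0.01,0.08,0,0,0,0,5.5],[-0.02,0.16,0,0,0,0,5.5],[-0.02,0.23,0,0,0,0,5.5],[-0.02,0.23,0,0,0,0,5.5]]]'

```text
t: 19.05
ee_pos: [0.5709, -0.0768, 0.098]
orientation: [1.524, -2.746, 0.002]
force: [1.5, 0.2, -3.3]
gripper_width: 0.0593
```

Request:
jog_arm --motion '[[[0,0,-0.2,0,0,0,5.5],[0,0,-0.4,0,0,0,5.5],[0,0,-0.6,0,0,0,5.5],[0,0,-0.6,0,0,0,5.5]]]'

```text
t: 19.45
ee_pos: [0.5706, -0.0762, 0.0915]
orientation: [1.523, -2.747, -0.001]
force: [0.4, -0.1, -4.0]
gripper_width: 0.0594
```

Request:
jog_arm --motion '[[[0,0,-0.1,0,0,0,5.5],[0,0,-0.15,0,0,0,5.5],[0,0,-0.15,0,0,0,5.5]]]'

```text
t: 19.75
ee_pos: [0.5709, -0.0762, 0.0904]
orientation: [1.524, -2.747, -0.0]
force: [0.3, -0.0, -4.0]
gripper_width: 0.059
```

Request:
jog_arm --motion '[[[0,0,-0.05,0,0,0,5.5],[0,0,-0.1,0,0,0,5.5],[0,0,-0.1,0,0,0,5.5]]]'

```text
t: 20.05
ee_pos: [0.5709, -0.0762, 0.0894]
orientation: [1.524, -2.747, -0.0]
force: [0.2, -0.5, -4.0]
gripper_width: 0.0587
```

Request:
jog_arm --motion '[[[0,0,-0.05,0,0,0,5.5],[0,0,-0.1,0,0,0,5.5],[0,0,-0.1,0,0,0,5.5]]]'

```text
t: 20.35
ee_pos: [0.5709, -0.0762, 0.0884]
orientation: [1.524, -2.747, -0.0]
force: [0.6, 0.4, -5.0]
gripper_width: 0.059
```

Request:
jog_arm --motion '[[[0,0,-0.05,0,0,0,5.5],[0,0,-0.1,0,0,0,5.5],[0,0,-0.1,0,0,0,5.5]]]'

```text
t: 20.65
ee_pos: [0.5709, -0.0762, 0.0874]
orientation: [1.524, -2.747, -0.0]
force: [-0.2, 0.3, -4.6]
gripper_width: 0.0592
```

Request:
jog_arm --motion '[[[0,0,-0.05,0,0,0,5.5],[0,0,-0.1,0,0,0,5.5],[0,0,-0.1,0,0,0,5.5]]]'

```text
t: 20.95
ee_pos: [0.5709, -0.0762, 0.0864]
orientation: [1.524, -2.747, -0.0]
force: [-0.7, 0.5, -3.6]
gripper_width: 0.0592
```

Request:
jog_arm --motion '[[[0,0,-0.05,0,0,0,5.5],[0,0,-0.05,0,0,0,5.5]]]'

```text
t: 21.15
ee_pos: [0.5709, -0.0762, 0.0859]
orientation: [1.524, -2.747, -0.0]
force: [0.5, 0.4, -4.2]
gripper_width: 0.0591
```

Request:
jog_arm --motion '[[[0,0,-0.05,0,0,0,5.5],[0,0,-0.05,0,0,0,5.5]]]'

```text
t: 21.35
ee_pos: [0.571, -0.0762, 0.0855]
orientation: [1.524, -2.747, 0.0]
force: [0.5, -0.3, -3.0]
gripper_width: 0.059
```

Request:
jog_arm --motion '[[[0,0,-0.05,0,0,0,5.5],[0,0,-0.05,0,0,0,5.5]]]'

```text
t: 21.55
ee_pos: [0.5711, -0.0762, 0.0852]
orientation: [-1.524, 2.747, -0.0]
force: [0.2, 0.2, -2.4]
gripper_width: 0.0591
```

Request:
jog_arm --motion '[[[0,0,-0.05,0,0,0,5.5],[0,0,-0.05,0,0,0,5.5]]]'

```text
t: 21.75
ee_pos: [0.5711, -0.0762, 0.0848]
orientation: [-1.524, 2.747, -0.001]
force: [0.4, -0.3, 0.1]
gripper_width: 0.0591
```

Contact with the brass happens at the expected height and the hanger now carries the weight. Releasing.

Request:
jog_arm --motion '[[[0,0,0,0,0,0,6.1],[0,0,0,0,0,0,6.3],[0,0,0,0,0,0,6.6],[0,0,0,0,0,0,7.0],[0,0,0,0,0,0,7.5],[0,0,0,0,0,0,7.5],[0,0,0,0,0,0,7.5]]]'

```text
t: 22.45
ee_pos: [0.571, -0.0762, 0.0845]
orientation: [1.524, -2.747, 0.0]
force: [-0.3, 0.3, -0.9]
gripper_width: 0.0753
```

```bash
python3 - <<'E'
from h import *
s=arm.grab_frame("scene");o=arm.observe();print(o["force"],o["ee_pos"],o["gripper_width"])
cv2.imwrite("pics/c7.png",cv2.resize(s[140:260,200:300,::-1],None,fx=5,fy=5,interpolation=2))
E
```

```text
[ 0.20093579  0.24676314 -0.61772362] [ 0.57095573 -0.07619079  0.08445188] 0.0752744836904138
```

View pics/c7.png

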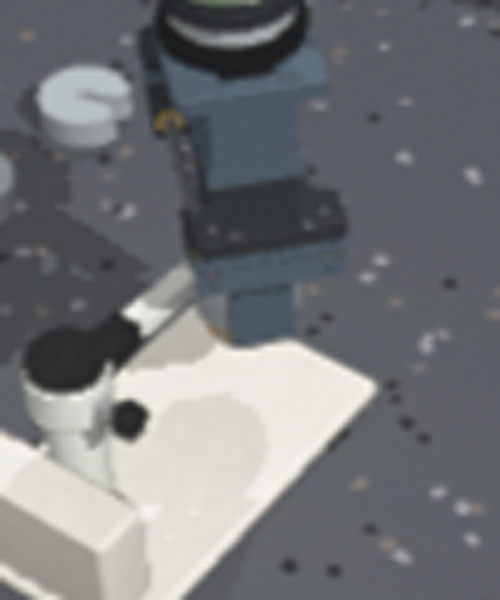

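The fingers are open on both sides but hide the mass. I'll raise straight up, then back off.

Request:
jog_arm --motion '[[[0,0,0.5,0,0,0,7.5],[0,0,1.5,0,0,0,7.5],[0,0,3,0,0,0,7.5],[0,0,5,0,0,0,7.5],[0,0,7.5,0,0,0,7.5],[0,0,10,0,0,0,7.5],[0,0,13,0,0,0,7.5],[-4,0,15,0,0,0,7.5],[-8,0,15,0,0,0,7.5],[-12,2,15,0,0,0,7.5],[-16,5,15,0,0,0,7.5],[-20,9,15,0,0,0,7.5]]]'

```text
t: 23.7
ee_pos: [0.3738, 0.0094, 0.2353]
orientation: [-1.52, 2.748, -0.001]
force: [0.3, 0.6, 0.2]
gripper_width: 0.0748
```

Request:
jog_arm --motion '[[[-2,4,0,0,0,0,7.5],[-4,8,0,0,0,0,7.5],[-6,12,0,0,0,0,7.5],[-8,16,0,0,0,0,7.5],[-8,20,0,0,0,0,7.5],[-8,20,0,0,0,0,7.5]]]'

```text
t: 24.3
ee_pos: [0.3093, 0.1856, 0.2344]
orientation: [-1.566, 2.717, 0.058]
force: [-0.2, 0.0, 0.0]
gripper_width: 0.0752
```

```bash
python3 - <<'E'
from h import *
s=arm.grab_frame("scene");im=arm.grab_frame("top");o=arm.observe();print(o["ee_pos"],o["force"])
a=cv2.resize(im[150:250,275:355,::-1],None,fx=5,fy=5,interpolation=2);b=cv2.resize(s[160:260,195:275,::-1],None,fx=5,fy=5,interpolation=2)
cv2.imwrite("pics/c8.png",np.hstack([a,b]))
E
```

```text
[0.30858583 0.18334434 0.23382712] [-0.30554793 -0.02402232  0.09317884]
```

View pics/c8.png

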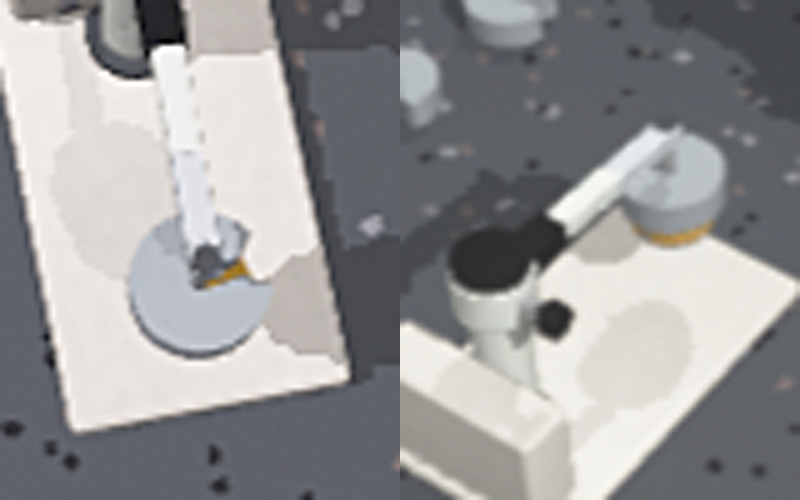

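In the top half the slot points right and slightly up, from (200,285) to (243,268). That is about -68° in world, or roughly 78° from the scale's x. The mass sits level over the brass and nothing is touching it, so I'm handing in.

```bash
python3 -c "
from bench import arm
print(arm.observe()['t'],arm.close_job())"
```

```text
the job is handed in; nothing more can be done
24.4 None
```

The steel mass is hanging nested on the brass mass, and I handed the job in at 24.4 s; no verdict was reported.

- **Grasp and approach:** I picked the leftmost steel mass across its rim and slid it onto the stem along the arm direction. I met one flank of the slot, so I shifted sideways and continued until the stem sat home at about 3 N.
- **Turn:** I turned it 80° while raised clear of the brass mass. Partway through it pressed on the stem at about 3 N, so I re-centred it. After the turn I re-centred again with a probe that reached about 5.7 N, the highest force I saw against the 10 N limit.
- **Lowering and release:** I lowered it until the wrist no longer felt its weight and let go. The gripper then backed off without touching anything.

**Last checks:** the final pictures show the mass level on the brass, under the nut, with its slot about 78° from the arm's direction (about 64° is needed). Contact came at a computed underside height of about 81 mm, and the force after release was about zero. The reported forces are readings at the end of each move, so brief peaks between them were not seen. I could not read the brass mass's angle directly, because the steel mass now covers it. I did not recheck the spare mass or bottles, but the arm never went near them.

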